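Lock the slicer, find the loose foot bolt and hold its cap open

TASK

Lock the slicer for servicing by laying the loose square steel bar across its two fork rests, in both slots and about centred, and let go of it. Then tap down firmly on the bolt heads of the foot plate one after another until you find the loose one, which sinks and stays down, and lift the hinged cap right behind that bolt to about 45 degrees and keep holding it there: the program finishes with the gripper still holding that cap open, so that a colleague can get at the nut. Do not lift the cap of a bolt that has not been found loose, leave the bar on its rests, and leave the beaker, jar and spatula alone.

Things in the scene. Friction and masses are not known exactly. Their poses are not given: they have to be found in the camera images.
- slicer: Fixed flat-bed slicer. Origin on the bench under its front foot plate; x away from the robot, y left, z up. Foot plate: x -95 to 115, y +-185 mm, top 45 mm above the bench, with bolt heads at x -55, y 115, 0, -115, a hinged cap behind each (x -28 to 46) and two dark fork rests behind (x 85, y +-100). Beyond: bed and runners 56 mm high, grey sled 58 mm high with a knob to 76 mm (x 165 to 255).
- rest_mid (a point): Midway between the two fork rests, at seat height (65 mm above the bench); axes as the slicer's. The rests stand 100 mm to each side of it along slicer y. Each is a U open to the top: slot 30 mm wide (along x), prongs 27 mm above the seat, 14 mm thick (y). The plate top is 20 mm below the seats.
- bar: The lock bar: a loose plain square bar of dark steel, 280 mm long (its x), 20 by 20 mm in section, 0.35 kg, lying on the bench to the left of the slicer. Origin at the centre of its underside, z up. Laid home, its underside lies on both seats (at rest_mid height), its length along slicer y.
- bolt_left (a joint): How far the left bolt (as seen from the robot; left is +y) has sunk, m: 0 at the start, 0.010 at its stop. The three bolts look alike. A tight bolt does not give when pressed; the one loose bolt gives at about 3 N, goes down 10 mm and stays down. Which one is loose changes from run to run.
- bolt_left_top (a point): Centre of the top face of the left bolt head, 25 mm wide, standing 16 mm above the foot plate (61 mm above the bench) at the start. It moves down with the bolt.
- cap_left: Hinged steel cap right behind the left bolt, 72 (x) by 60 mm (y), top face 10 mm above the hinge axis. Origin on the hinge axis at its far edge, 49 mm above the bench; axes as the slicer's when shut. Opens by turning about its +y (front edge up and away from the robot) from 0 to a stop at 1.0 rad; swings freely, 0.22 kg, falls shut when let go.
- cap_left_grip (a point): Grip point on the upright black fin of the left cap: fin 18 (cap x) by 14 mm (cap y), 38 mm tall above the cap's top face. The point is 26 mm above that face, 12 mm below the fin's top, at (-60, 0, 36) mm from the hinge in the cap's frame. Moves and turns with the cap.
- bolt_middle (a joint): How far the middle bolt (as seen from the robot; left is +y) has sunk, m: 0 at the start, 0.010 at its stop. The three bolts look alike. A tight bolt does not give when pressed; the one loose bolt gives at about 3 N, goes down 10 mm and stays down. Which one is loose changes from run to run.
- bolt_middle_top (a point): Centre of the top face of the middle bolt head, 25 mm wide, standing 16 mm above the foot plate (61 mm above the bench) at the start. It moves down with the bolt.
- cap_middle: Hinged steel cap right behind the middle bolt, 72 (x) by 60 mm (y), top face 10 mm above the hinge axis. Origin on the hinge axis at its far edge, 49 mm above the bench; axes as the slicer's when shut. Opens by turning about its +y (front edge up and away from the robot) from 0 to a stop at 1.0 rad; swings freely, 0.22 kg, falls shut when let go.
- cap_middle_grip (a point): Grip point on the upright black fin of the middle cap: fin 18 (cap x) by 14 mm (cap y), 38 mm tall above the cap's top face. The point is 26 mm above that face, 12 mm below the fin's top, at (-60, 0, 36) mm from the hinge in the cap's frame. Moves and turns with the cap.
- bolt_right (a joint): How far the right bolt (as seen from the robot; left is +y) has sunk, m: 0 at the start, 0.010 at its stop. The three bolts look alike. A tight bolt does not give when pressed; the one loose bolt gives at about 3 N, goes down 10 mm and stays down. Which one is loose changes from run to run.
- bolt_right_top (a point): Centre of the top face of the right bolt head, 25 mm wide, standing 16 mm above the foot plate (61 mm above the bench) at the start. It moves down with the bolt.
- cap_right: Hinged steel cap right behind the right bolt, 72 (x) by 60 mm (y), top face 10 mm above the hinge axis. Origin on the hinge axis at its far edge, 49 mm above the bench; axes as the slicer's when shut. Opens by turning about its +y (front edge up and away from the robot) from 0 to a stop at 1.0 rad; swings freely, 0.22 kg, falls shut when let go.
- cap_right_grip (a point): Grip point on the upright black fin of the right cap: fin 18 (cap x) by 14 mm (cap y), 38 mm tall above the cap's top face. The point is 26 mm above that face, 12 mm below the fin's top, at (-60, 0, 36) mm from the hinge in the cap's frame. Moves and turns with the cap.
- beaker: Bystander: a round steel beaker, 100 mm across, 130 mm high, on the bench to the right. Origin under its centre.
- jar: Bystander: a glass jar with a white cap, 72 mm across, 85 mm high, to the right. Origin under its centre.
- spatula: Bystander: a kitchen spatula lying on the bench to the right, handle towards the robot. Origin on its underside, its length along its x.

How it is judged:
On the way, in this order (a step that is already met when the one before it is completed fails the run):
1. the bar lies across both fork rests, let go (z of bar in the frame of rest_mid between -0.006 and 0.006 m and x of bar in the frame of rest_mid between -0.012 and 0.012 m and y of bar in the frame of rest_mid between -0.03 and 0.03 m and angle between the x axis of bar and the y axis of slicer, either way round below 0.12 rad and contact force between the fingers and bar below 0.1 N and linear speed of bar below 0.02 m/s), for 0.2 s.
2. the loose bolt has been tapped and has sunk, with the bar on its rests (all of step 1 and value of joint any of bolt_left, bolt_middle, bolt_right above 0.006 m), for 0.1 s.
3. the cap of the loose bolt is held open by the gripper (((value of joint bolt_left above 0.006 m and angle between cap_left's own z axis and vertical above 0.6 rad and contact force between the fingers and cap_left above 0.2 N and angular speed of cap_left below 0.15 rad/s) or (value of joint bolt_middle above 0.006 m and angle between cap_middle's own z axis and vertical above 0.6 rad and contact force between the fingers and cap_middle above 0.2 N and angular speed of cap_middle below 0.15 rad/s) or (value of joint bolt_right above 0.006 m and angle between cap_right's own z axis and vertical above 0.6 rad and contact force between the fingers and cap_right above 0.2 N and angular speed of cap_right below 0.15 rad/s))), for 0.3 s.
At the end, for the whole second after the job is handed in: The bar rests in both forks (underside within 6 mm of the seats, centred within 30 mm along its length), let go and still; the bolt that sank more than 6 mm has its cap held still by the gripper's fingers at more than 0.6 rad (34 degrees) open (all of step 1 and ((value of joint bolt_left above 0.006 m and angle between cap_left's own z axis and vertical above 0.6 rad and contact force between the fingers and cap_left above 0.2 N and angular speed of cap_left below 0.15 rad/s) or (value of joint bolt_middle above 0.006 m and angle between cap_middle's own z axis and vertical above 0.6 rad and contact force between the fingers and cap_middle above 0.2 N and angular speed of cap_middle below 0.15 rad/s) or (value of joint bolt_right above 0.006 m and angle between cap_right's own z axis and vertical above 0.6 rad and contact force between the fingers and cap_right above 0.2 N and angular speed of cap_right below 0.15 rad/s))); the arm keeps its last pose, push and grip.
It fails at once if a cap is lifted (over 0.2 rad) while its bolt has not been found loose ((angle between cap_left's own z axis and vertical above 0.2 rad and value of joint bolt_left below 0.005 m) or (angle between cap_middle's own z axis and vertical above 0.2 rad and value of joint bolt_middle below 0.005 m) or (angle between cap_right's own z axis and vertical above 0.2 rad and value of joint bolt_right below 0.005 m)).
It fails at once if the beaker, jar or spatula is disturbed (moved over 30 mm) (distance of any of beaker, jar, spatula from where it was at the start of the episode above 0.03 m).
It also fails if it takes over 67 s, if anything falls off the work surface, if the arm or the gripper's body presses on something with over 40 N, if the wrist force passes 120 N, or if a joint passes its speed limit or range.

ROBOT

A 6-joint arm with a two-finger parallel gripper is mounted at the origin on the work surface. World frame = base frame: x ahead of the robot, y to its left, z up, the work surface at z = 0. Lengths are in m, angles in rad, forces in N, time in s.
With the tool pointing down it reaches from about 0.35 to 0.975 m from the base axis. Payload 4.9 kg.
Tool frame: the origin (TCP) lies on the mounting face of the last link; the fingertips stand 173 mm ahead of it and the grasp point (between the pads) lies 155 mm ahead of it; x points along the fingers, z is the direction in which the jaws open and shut, and the axes are right-handed (so a half turn about x gives the same grasp; the last joint's range is limited). The gripper opens to 85 mm and grips with 20 to 120 N. Pads are 22 mm wide; open, the fingers measure 114 mm over their backs; the gripper's body (76 mm by 85 mm) begins 54 mm behind the grasp point. The pads swing forward as they close: fully open they stand 13 mm farther back than shut.
Start: joints at [-1.288, 0.053, 1.613, -0, 1.476, -0.119], TCP at [0.244, -0.575, 0.405] pointing down, gripper open.
Joint ranges: [-3.01, 3.01], [-1.01, 2.22], [0.06, 2.58], [-1.02, 4.17], [0.09, 2.62], [-3.14, 3.14]. Speed limits (rad/s): [2.57, 2.57, 3.14, 3.14, 3.14, 3.14].

INTERFACE

Orientations are given as a rotation vector (axis times angle).
In Python, from station import get_obs, get_image, get_calibration, finish_job, look_for, masks_of, tip_of gives the robot as it stands.
- The arm moves only by the tool carry_out, never from a script. Its argument "increments" is a list of rows, each a list of 3 entries, a list of its own where there are three numbers: the turn, a rotation vector about the world's x, y, z in units of 0.1 rad (1.0 is 0.1 rad), then the shift along the world's x, y, z in units of 20 mm (1.0 is 20 mm), then the opening, from 0 (shut) to 1 (fully open). A call has 1 to 8 rows; each row shifts and turns the pose as measured when the row begins; what a row does not reach is not made up. A row lasts 1/10 s, in which the tool goes at most 50 mm and 8.59 degrees, less where a joint would pass 70% of its speed; a pose out of reach is approached as far as the arm can. A call with a number of a shift or a turn outside -1 to 1 is refused whole. A call with a gripper value outside its range is refused whole. The fingers move at their own pace and stop on an object; "squeeze" is the grip in N (left out, the last holds). Time passes only in rows, so rows that do not move let the fingers close. It gives the time, the measured TCP pose, the force and the opening at its end, in the units of the state.
- get_obs(): the state, without advancing time (a new reading comes with each control period).
- get_image(name): name is "scene" or "top"; returns (picture, depth): 400x640x3 uint8, blue, green, red; 400x640 float32, m along the optical axis (not along the pixel's ray), 0 where there is no reading.
- get_calibration(name): a dict with "fx", "fy", "cx", "cy" (pixels), "position" and "orientation" of the camera in the world. Camera axes: x right, y down, z forward; pixel columns grow to the right and rows downward; lengths in m; the calibration is good to about 2 mm. A picture is of the moment at which its call begins. get_calibration takes no time and is no camera call.
- finish_job(): hands the job in, once; it reports no verdict.
Trained networks look in the newest picture that a camera, given by its name, has taken for a name from the list of things; names that differ only in an ending like _2 or _b are one class to them, and where a whole thing is asked for, a point or a joint stands for the part that bears it (a point fixed in the world has none). Each returns a list of dicts, best first, with "p" (0 to 1); they miss things now and then, are a little off and sometimes report something else, mostly with a low value. They report only what shows in the picture. A call takes as long as a camera call.
- look_for(camera, query): "centre" ([column, row] in pixels, amid what is visible of it).
- masks_of(camera, query): "region" (400x640 bool, what is visible of it) and "centre" ([column, row] in pixels, amid what is visible of it).
- tip_of(camera, query): "centre" ([column, row] in pixels: a listed point, or the origin of a listed thing).
The state is a dict: "t": time; "q": joint angles; "dq": joint speeds; "effort": joint torques, N m; "tool_pos": TCP position; "tool_rot": TCP orientation; "contact_force": force on the tool from outside, world axes, zero at the start; "wrist_torque": the same for the moment, N m; "opening": finger opening in m.
Only numpy, scipy, OpenCV 4.12 (cv2) and the standard library are available. Lean on these libraries where they do the work, as an engineer would, in place of code of your own. Each camera call takes 0.05 s, during which the arm holds its last target.

## Working session

There is one attempt and no reset: what is moved stays moved. The work goes in short steps, Python scripts to look and compute and a tool call to move; the robot and the scene stay as the last step left them, time stands still between calls to the robot, and variables do not carry over. Pictures are saved under pics/ and viewed, and the job is handed in when it is done.

Besides the shell and the picture viewer there is one more tool, called after "Emit:" as a command line: name --argument value ..., lists and objects as JSON in quotes. carry_out: Moves the arm, as the interface text tells. Shifts and turns lie within -1 to 1; 1 stands for 20 mm of shift or 0.1 rad of turn. Its arguments: {"type":"object","properties":{"increments":{"type":"array","items":{"type":"array"}},"squeeze":{"type":"number"}},"required":["increments"]}

```bash
mkdir -p pics; ls; python3 - <<'E'
from station import *
import cv2
o=get_obs();print(o)
for n in("scene","top"):
    im,d=get_image(n);cv2.imwrite(f"pics/{n}0.png",im);print(get_calibration(n))
E
```

```text
pics
{'t': 0.0, 'q': array([-1.28800293e+00,  5.33897564e-02,  1.61433103e+00,  3.66738304e-06,
        1.47603916e+00, -1.18992038e-01]), 'dq': array([ 0.00089328,  0.00067499,  0.0011058 , -0.00133141, -0.00028462,
        0.00190982]), 'effort': array([-4.00331346e-04, -3.93683052e+01, -3.70174956e+01, -1.10913165e-04,
        7.02421035e-03, -4.46780874e-06]), 'tool_pos': array([ 0.24434138, -0.57495757,  0.40342012]), 'tool_rot': array([ 0.90972568,  1.37459299, -0.90741257]), 'contact_force': array([ 0.58207179, -0.1396908 , -0.12349362]), 'wrist_torque': array([-0.02733508,  0.05708637, -0.01756246]), 'opening': 0.08510731038058901}
{'fx': 383.18682647748653, 'fy': 383.18682647748653, 'cx': 315.28338352771345, 'cy': 195.648633845362, 'position': array([ 1.20556156, -0.54391634,  0.80598551]), 'orientation': array([-2.03815154, -1.07130356,  0.52055174])}
{'fx': 485.3188150512537, 'fy': 485.3188150512537, 'cx': 314.8553282570708, 'cy': 194.16400184130072, 'position': array([ 0.32289155, -0.04684636,  1.5324248 ]), 'orientation': array([-2.13616928,  2.15923881, -0.12130594])}
```

View pics/top0.png

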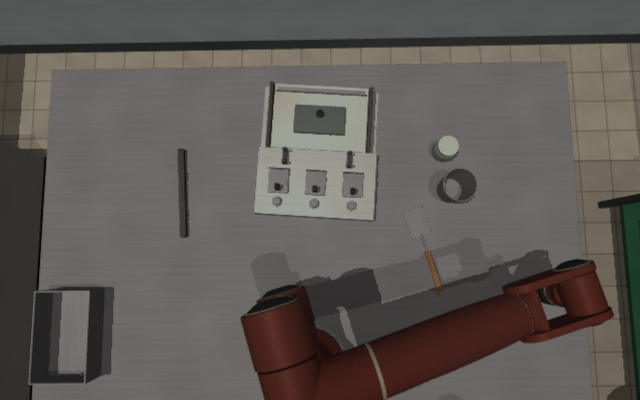

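View pics/scene0.png

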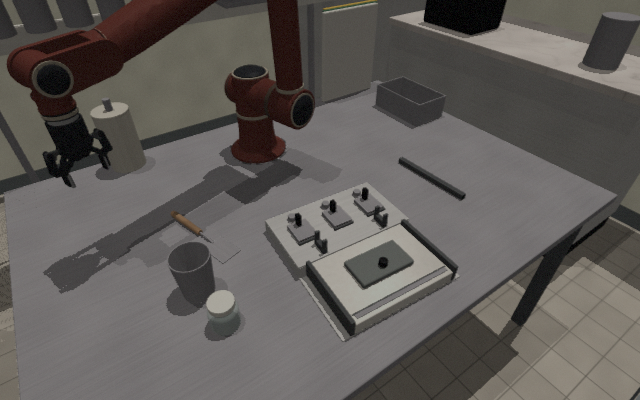

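The top view shows the slicer (bolts near (277,202), (314,204), (351,206); rests near (285,156), (350,160)) and the bar at about (183,193). Next I'll measure them.

```bash
cat > h.py <<'E'
from station import *
import numpy as np, cv2
from scipy.spatial.transform import Rotation as R
def cal(n):
    c=get_calibration(n);return c,R.from_rotvec(c['orientation']).as_matrix(),np.array(c['position'])
def at_z(n,px,z):
    c,M,p=cal(n);r=M@np.array([(px[0]-c['cx'])/c['fx'],(px[1]-c['cy'])/c['fy'],1]);return p+r*(z-p[2])/r[2]
def cloud(n,d):
    c,M,p=cal(n);v,u=np.mgrid[:400,:640]
    P=np.stack([(u-c['cx'])/c['fx']*d,(v-c['cy'])/c['fy']*d,d],-1);return P@M.T+p
E
python3 - <<'E'
from h import *
np.set_printoptions(precision=4,suppress=True)
Z={'bolt_left_top':.061,'bolt_middle_top':.061,'bolt_right_top':.061,'cap_left_grip':.085,'cap_middle_grip':.085,'cap_right_grip':.085,'slicer':0,'rest_mid':.065,'bar':0}
for n in("top","scene"):
    im,d=get_image(n);np.save(f"d_{n}.npy",d);
    for q,z in Z.items():
        for r in tip_of(n,q)[:3]: print(n,q,round(r['p'],2),r['centre'],at_z(n,r['centre'],z))
    P=cloud(n,d)
    m=masks_of(n,'bar')
    if m:
        g=m[0]['region']&(d>0);X=P[g];print(n,'bar',m[0]['p'],g.sum(),np.median(X[:,2]),np.percentile(X[:,2],90))
        u=np.argwhere(m[0]['region'])[:,::-1].astype(np.float32)
        W=np.array([at_z(n,p,.02)[:2] for p in u],np.float32)
        rc=cv2.minAreaRect(W);print(rc,cv2.boxPoints(rc))
    np.save(f"P_{n}.npy",P)
print(get_obs()['t'])
E
```

```text
top bolt_left_top 0.55 [275.7, 201.4] [0.4921 0.0951 0.061 ]
top bolt_middle_top 0.56 [313.6, 201.7] [ 0.4899 -0.0207  0.061 ]
top bolt_middle_top 0.26 [314.7, 188.4] [ 0.5308 -0.0245  0.061 ]
top bolt_right_top 0.62 [352.3, 205.8] [ 0.476  -0.1384  0.061 ]
top cap_left_grip 0.75 [274.9, 187.4] [0.5319 0.0952 0.085 ]
top cap_middle_grip 0.6 [312.1, 185.1] [ 0.5376 -0.0171  0.085 ]
top cap_right_grip 0.98 [355.6, 191.4] [ 0.5169 -0.1477  0.085 ]
top slicer 0.71 [314.8, 188.0] [ 0.5407 -0.0239  0.    ]
top slicer 0.58 [352.9, 192.3] [ 0.5255 -0.145   0.    ]
top bar 0.75 [182.7, 189.7] [0.5403 0.3992 0.    ]
top bar 0.68 683 0.018246521360101076 0.02309612257529099
((0.5286785960197449, 0.39663031697273254), (0.2813042998313904, 0.02637295052409172), 2.278862476348877) [[0.3876 0.4042]
 [0.3887 0.3779]
 [0.6697 0.389 ]
 [0.6687 0.4154]]
scene bolt_left_top 0.38 [354.7, 188.2] [0.4795 0.0988 0.061 ]
scene bolt_middle_top 0.47 [326.6, 202.3] [ 0.4854 -0.0152  0.061 ]
scene bolt_middle_top 0.23 [294.1, 214.1] [ 0.4749 -0.1247  0.061 ]
scene bolt_right_top 0.37 [292.5, 214.3] [ 0.473  -0.1291  0.061 ]
scene cap_middle_grip 0.67 [335.1, 202.9] [ 0.525  -0.0134  0.085 ]
scene cap_middle_grip 0.59 [373.6, 216.3] [0.6337 0.0403 0.085 ]
scene cap_right_grip 0.86 [299.0, 217.7] [ 0.5192 -0.135   0.085 ]
scene slicer 0.77 [333.1, 228.0] [ 0.5366 -0.0267  0.    ]
scene slicer 0.63 [353.7, 191.9] [0.4341 0.1357 0.    ]
scene rest_mid 0.76 [353.1, 231.8] [ 0.6341 -0.0321  0.065 ]
scene bar 0.82 [429.1, 179.2] [0.5295 0.3996 0.    ]
scene bar 0.71 574 0.01860022275727724 0.02251671981146296
((0.5348583459854126, 0.3917882740497589), (0.28930264711380005, 0.04358689859509468), 2.687072992324829) [[0.3893 0.4068]
 [0.3914 0.3632]
 [0.6804 0.3768]
 [0.6783 0.4203]]
1.2
```

```bash
cat > fit.py <<'E'
from h import *
from scipy.optimize import minimize
np.set_printoptions(precision=4,suppress=True)
def H(x,y):
    h=np.zeros_like(x);h[(x>-.095)&(abs(y)<.185)]=.045
    for b in(.115,0,-.115):
        h[(x>-.028)&(x<.046)&(abs(y-b)<.03)]=.059
        h[(x+.055)**2+(y-b)**2<.0125**2]=.061
        h[(abs(x+.016)<.009)&(abs(y-b)<.007)]=.097
    for s in(.1,-.1):
        h[(abs(y-s)<.007)&(abs(x-.085)<.03)&(abs(x-.085)>.015)]=.092
        h[(abs(y-s)<.007)&(abs(x-.085)<.015)]=.065
    return h
def cost(p,Ps):
    c,s=np.cos(p[2]),np.sin(p[2]);t=0
    for P in Ps:
        dx,dy=P[:,0]-p[0],P[:,1]-p[1];x=c*dx+s*dy;y=-s*dx+c*dy
        k=(x>-.15)&(x<.11)&(abs(y)<.24)
        # fixed set weight: outside -> constant
        r=np.minimum(abs(P[:,2]-H(x,y)),.02);t+=np.where(k,r,.02).mean()
    return t
if __name__=="__main__":
    for names in(["top"],["scene"],["top","scene"]):
        Ps=[]
        for n in names:
            P=np.load(f"P_{n}.npy").reshape(-1,3);d=np.load(f"d_{n}.npy").ravel()
            P=P[(d>0)&(abs(P[:,0]-.53)<.25)&(abs(P[:,1]+.02)<.3)&(P[:,2]<.13)];Ps.append(P)
        best=None
        for x in np.arange(.52,.57,.01):
            for w in(-.1,-.05,0,.05):
                r=minimize(cost,[x,-.025,w],args=(Ps,),method='Nelder-Mead',options=dict(initial_simplex=[[x,-.025,w],[x+.01,-.025,w],[x,-.015,w],[x,-.025,w+.04]],xatol=1e-4,fatol=1e-7))
                if best is None or r.fun<best.fun:best=r
        print(names,best.x,best.fun)
E
python3 fit.py
python3 - <<'E'
import cv2
im=cv2.imread('pics/top0.png')[130:230,165:390]
cv2.imwrite('pics/crop0.png',cv2.resize(im,None,fx=3.5,fy=3.5,interpolation=cv2.INTER_CUBIC))
E
```

```text
['top'] [ 0.5406 -0.0239 -0.0747] 0.012822959519748149
['scene'] [ 0.5403 -0.0242 -0.0667] 0.014231021835196755
['top', 'scene'] [ 0.5407 -0.0239 -0.0751] 0.027057752800457732
```

View pics/crop0.png

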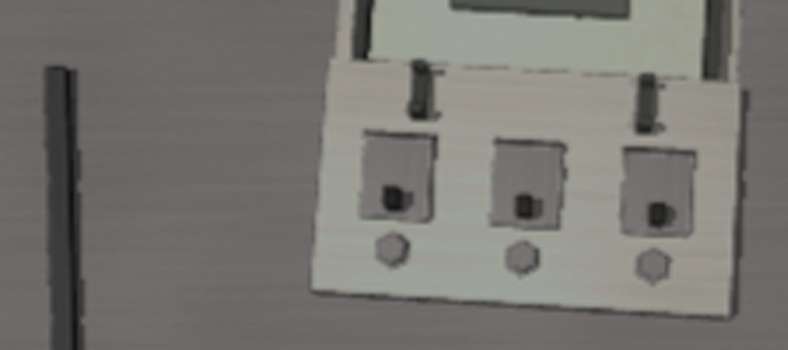

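```bash
cat > st.py <<'E'
from h import *
np.set_printoptions(precision=4,suppress=True)
o=get_obs();M=R.from_rotvec(o['tool_rot']).as_matrix()
g=o['tool_pos']+M[:,0]*.155
print('t',round(o['t'],2),'tcp',o['tool_pos'],'grasp',g,'\nxax',M[:,0],'zax',M[:,2],'zyaw',np.arctan2(M[1,2],M[0,2]))
print('q',o['q'],'F',o['contact_force'],'open',o['opening'])
E
python3 st.py
python3 - <<'E'
from h import *
np.set_printoptions(precision=4,suppress=True)
f=lambda u,v:(165+u/3.5-.5+.14,130+v/3.5-.36)
b=[at_z('top',f(*p),.061) for p in((392,249),(522,257),(653,266))];print(b)
a=b[0]-b[2];print(np.arctan2(-a[0],a[1]))
w=-.073;S=np.array([.5406,-.024]);Rm=np.array([[np.cos(w),-np.sin(w)],[np.sin(w),np.cos(w)]])
for n,p in dict(rest=(.085,0),bl=(-.055,.115),bm=(-.055,0),br=(-.055,-.115),fl=(-.016,.115),fm=(-.016,0),fr=(-.016,-.115)).items(): print(n,S+Rm@p)
E
```

```text
t 1.2 tcp [ 0.2444 -0.5752  0.4047] grasp [ 0.2444 -0.5752  0.2497] 
xax [-0.  0. -1.] zax [ 0.3911 -0.9204 -0.0001] zyaw -1.1690241356431406
q [-1.288   0.0527  1.6129 -0.      1.476  -0.119 ] F [-0.194  -0.124   0.9886] open 0.08550693636216501
[array([0.494 , 0.0922, 0.061 ]), array([ 0.4857, -0.0212,  0.061 ]), array([ 0.4765, -0.1351,  0.061 ])]
-0.0768907205592277
rest [ 0.6254 -0.0302]
bl [0.4941 0.0947]
bm [ 0.4857 -0.02  ]
br [ 0.4774 -0.1347]
fl [0.533  0.0919]
fm [ 0.5246 -0.0228]
fr [ 0.5163 -0.1375]
```

Emit:
carry_out --increments '[[[0,0,-0.1],[0.3,1,0],1],[[0,0,-0.1],[0.3,1,0],1],[[0,0,-0.1],[0.3,1,0],1],[[0,0,-0.1],[0.3,1,0],1],[[0,0,-0.1],[0.3,1,0],1],[[0,0,-0.1],[0.3,1,0],1],[[0,0,-0.1],[0.3,1,0],1],[[0,0,-0.1],[0.3,1,0],1]]' --squeeze 40

```text
t: 2.0
tool_pos: [0.2926, -0.4113, 0.4046]
tool_rot: [0.974, 1.341, -0.975]
contact_force: [0.2, 0.0, 0.2]
opening: 0.0854
```

Emit:
carry_out --increments '[[[0,0,-0.1],[0.3,1,0],1],[[0,0,-0.1],[0.3,1,0],1],[[0,0,-0.1],[0.3,1,0],1],[[0,0,-0.1],[0.3,1,0],1],[[0,0,-0.1],[0.3,1,0],1],[[0,0,-0.1],[0.3,1,0],1],[[0,0,-0.1],[0.3,1,0],1],[[0,0,-0.1],[0.3,1,0],1]]'

```text
t: 2.8
tool_pos: [0.3415, -0.2442, 0.4057]
tool_rot: [1.037, 1.305, -1.038]
contact_force: [-0.2, -0.1, 0.1]
opening: 0.0852
```

```bash
python3 st.py
```

```text
t 2.8 tcp [ 0.3415 -0.2442  0.4057] grasp [ 0.3419 -0.2447  0.2507] 
xax [ 0.0024 -0.0033 -1.    ] zax [ 0.228  -0.9737  0.0037] zyaw -1.3407776354645953
q [-0.7983 -0.4765  2.0627 -0.0006  1.5514  0.5425] F [-0.1552 -0.061   0.0998] open 0.08517268974958823
```

Emit:
carry_out --increments '[[[0,0,-0.1],[0.3,1,0],1],[[0,0,-0.1],[0.3,1,0],1],[[0,0,-0.1],[0.3,1,0],1],[[0,0,-0.1],[0.3,1,0],1],[[0,0,-0.1],[0.3,1,0],1],[[0,0,-0.1],[0.3,1,0],1],[[0,0,-0.1],[0.3,1,0],1],[[0,0,-0.1],[0.3,1,0],1]]'

```text
t: 3.6
tool_pos: [0.39, -0.077, 0.4073]
tool_rot: [1.099, 1.265, -1.1]
contact_force: [0.4, -0.3, -0.3]
opening: 0.0852
```

Emit:
carry_out --increments '[[[0,0,-0.1],[0.3,1,0],1],[[0,0,-0.1],[0.3,1,0],1],[[0,0,-0.1],[0.3,1,0],1],[[0,0,-0.1],[0.3,1,0],1],[[0,0,-0.1],[0.3,1,0],1],[[0,0,-0.1],[0.3,1,0],1],[[0,0,-0.1],[0.3,1,0],1],[[0,0,-0.1],[0.3,1,0],1]]'

```text
t: 4.4
tool_pos: [0.4385, 0.0905, 0.4089]
tool_rot: [1.162, 1.225, -1.159]
contact_force: [0.5, -1.0, -0.1]
opening: 0.0856
```

Emit:
carry_out --increments '[[[0,0,0],[0.3,1,-0.5],1],[[0,0,0],[0.3,1,-0.5],1],[[0,0,0],[0.3,1,-0.5],1],[[0,0,0],[0.3,1,-0.5],1],[[0,0,0],[0.3,1,-0.5],1],[[0,0,0],[0.3,1,-0.5],1],[[0,0,0],[0.3,1,-0.5],1],[[0,0,0],[0.3,1,-0.5],1]]'

```text
t: 5.2
tool_pos: [0.4881, 0.2581, 0.3297]
tool_rot: [1.166, 1.219, -1.152]
contact_force: [0.3, -0.8, -0.1]
opening: 0.0854
```

```bash
python3 st.py
```

```text
t 5.2 tcp [0.4881 0.2581 0.3297] grasp [0.4911 0.257  0.1747] 
xax [ 0.019  -0.0069 -0.9998] zax [ 0.0636 -0.9979  0.0081] zyaw -1.5071429178357176
q [ 0.3541 -0.0659  1.8589 -0.0134  1.3333  1.8643] F [ 0.2593 -0.8178 -0.0594] open 0.08544868056171159
```

```bash
cat > go.py <<'E'
# usage: go.py gx gy gz zyaw tilt(about tilt axis=slicer y)   -> turn units, tcp shift units
from h import *
import sys
np.set_printoptions(precision=3,suppress=True)
gx,gy,gz,zy=map(float,sys.argv[1:5]);tilt=float(sys.argv[5]) if len(sys.argv)>5 else 0
o=get_obs();M=R.from_rotvec(o['tool_rot']).as_matrix()
z=np.array([np.cos(zy),np.sin(zy),0]);x=np.array([0,0,-1.])
T=np.stack([x,np.cross(z,x),z],1)
w=-.075;ys=np.array([-np.sin(w),np.cos(w),0])
T=R.from_rotvec(ys*tilt).as_matrix()@T
rv=R.from_matrix(T@M.T).as_rotvec()
p=np.array([gx,gy,gz])-T[:,0]*.155
print('turn units',rv/.1,'shift units',(p-o['tool_pos'])/.02,'dist rows',abs(p-o['tool_pos']).max()/.02,'t',o['t'],'F',o['contact_force'],'open',o['opening'],'q',o['q'])
E
python3 go.py .529 .3995 .08 -1.531
```

```text
turn units [ 0.071  0.189 -0.239] shift units [ 2.043  7.069 -4.733] dist rows 7.0693056602556705 t 5.2 F [ 0.259 -0.818 -0.059] open 0.08544868056171159 q [ 0.354 -0.066  1.859 -0.013  1.333  1.864]
```

Emit:
carry_out --increments '[[[0,0,0],[0.25,0.9,-0.6],1],[[0,0,0],[0.25,0.9,-0.6],1],[[0,0,0],[0.25,0.9,-0.6],1],[[0,0,0],[0.25,0.9,-0.6],1],[[0,0,0],[0.25,0.9,-0.6],1],[[0,0,0],[0.25,0.9,-0.6],1],[[0,0,0],[0.25,0.9,-0.6],1],[[0.1,0.2,-0.2],[0.25,0.8,-0.5],1]]'

```text
t: 6.0
tool_pos: [0.5296, 0.4073, 0.2321]
tool_rot: [1.179, 1.232, -1.174]
contact_force: [-0.5, -0.5, 0.7]
opening: 0.0854
```

```bash
python3 go.py .529 .3995 .04 -1.531
python3 - <<'E'
from h import *
for n in("scene","top"):
    im,d=get_image(n);cv2.imwrite(f"pics/{n}1.png",im)
E
```

```text
turn units [-0.037  0.001 -0.048] shift units [-0.029 -0.389 -1.857] dist rows 1.856916453288472 t 6.0 F [-0.534 -0.546  0.653] open 0.08535559426645753 q [0.544 0.304 1.63  0.003 1.205 2.069]
```

View pics/scene1.png

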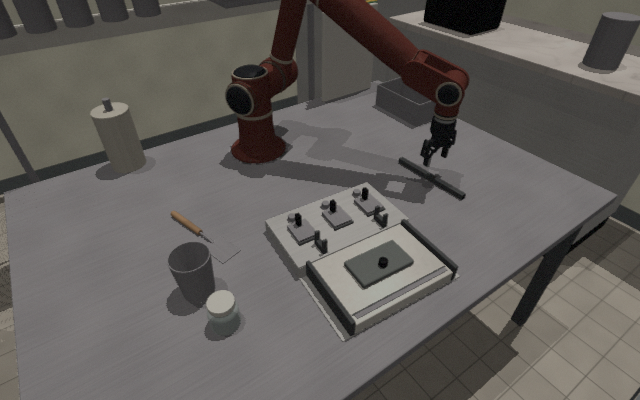

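The scene view shows the gripper straddling the bar at about (435,165). I'll lower it and grip.

Emit:
carry_out --increments '[[[0,0,0],[0,-0.4,-0.6],1],[[0,0,0],[0,0,-0.8],1],[[0,0,0],[0,0,-0.8],1],[[0,0,0],[0,0,-0.4],1],[[0,0,0],[0,0,0],1]]'

```text
t: 6.6
tool_pos: [0.5288, 0.3961, 0.1751]
tool_rot: [1.176, 1.232, -1.176]
contact_force: [0.3, -0.3, 0.4]
opening: 0.0852
```

```bash
python3 go.py .529 .3995 .021 -1.531
```

```text
turn units [-0.009 -0.012 -0.055] shift units [0.01  0.172 0.047] dist rows 0.17185729472286582 t 6.6 F [ 0.285 -0.269  0.385] open 0.08518272422825811 q [0.53  0.364 1.665 0.001 1.114 2.055]
```

Emit:
carry_out --increments '[[[0,0,0],[0,0.2,0.1],0.3],[[0,0,0],[0,0,0],0],[[0,0,0],[0,0,0],0],[[0,0,0],[0,0,0],0],[[0,0,0],[0,0,0],0],[[0,0,0],[0,0,0],0]]' --squeeze 60

```text
t: 7.2
tool_pos: [0.5294, 0.4007, 0.1791]
tool_rot: [1.178, 1.231, -1.174]
contact_force: [0.6, -0.2, -2.6]
opening: 0.0184
```

Emit:
carry_out --increments '[[[0,0,0],[0,0,0],0],[[0,0,0],[0,0,0.3],0],[[0,0,0],[0,0,0.5],0],[[0,0,0],[0,0,1],0],[[0,0,0],[0,0,1],0],[[0,0,0],[0,0,1],0],[[0,0,0],[0,0,1],0],[[0,0,0],[0,0,1],0]]'

```text
t: 8.0
tool_pos: [0.5257, 0.3986, 0.2939]
tool_rot: [1.167, 1.235, -1.187]
contact_force: [-0.0, -0.1, -3.6]
opening: 0.0182
```

```bash
python3 st.py;python3 - <<'E'
from h import *
for n in("scene","top"):
    im,d=get_image(n);cv2.imwrite(f"pics/{n}2.png",im)
E
```

```text
t 8.0 tcp [0.5257 0.3986 0.2939] grasp [0.5239 0.3978 0.1389] 
xax [-0.0116 -0.005  -0.9999] zax [ 0.0453 -0.999   0.0045] zyaw -1.5254506104267156
q [0.5358 0.2225 1.6165 0.0017 1.3151 2.0608] F [-0.0362 -0.0861 -3.5981] open 0.01818499158691807
```

View pics/scene2.png

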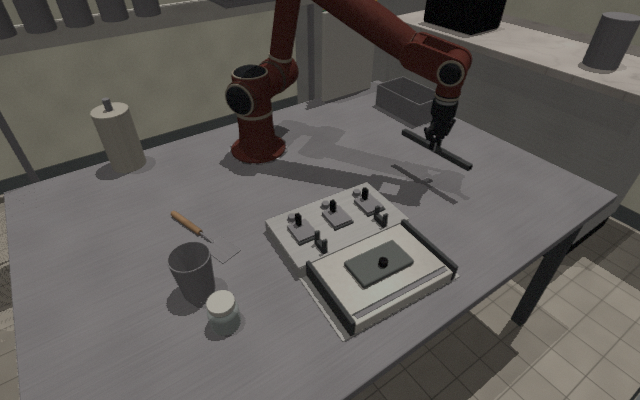

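The bar is in the grip and level; the reading is 3.6 N, which is about its weight. Now I'll carry it over to the rests, turning on the way.

```bash
python3 go.py .6254 -.0302 .16 -.075
```

```text
turn units [ 0.04  -0.032 14.504] shift units [  4.923 -21.479   0.872] dist rows 21.479120467288368 t 8.1 F [ 0.324  0.933 -3.112] open 0.018152950011444288 q [0.536 0.22  1.613 0.002 1.313 2.061]
```

Emit:
carry_out --increments '[[[0,0,0.6],[0.2,-0.9,0.3],0],[[0,0,0.6],[0.2,-0.9,0.3],0],[[0,0,0.6],[0.2,-0.9,0.3],0],[[0,0,0.6],[0.2,-0.9,0.1],0],[[0,0,0.6],[0.2,-0.9,0],0],[[0,0,0.6],[0.2,-0.9,0],0],[[0,0,0.6],[0.2,-0.9,0],0],[[0,0,0.6],[0.2,-0.9,0],0]]'

```text
t: 8.9
tool_pos: [0.5558, 0.2512, 0.3094]
tool_rot: [0.786, 1.428, -0.808]
contact_force: [-0.2, -0.2, -3.3]
opening: 0.0179
```

Emit:
carry_out --increments '[[[0,0,0.6],[0.2,-0.9,0],0],[[0,0,0.6],[0.2,-0.9,0],0],[[0,0,0.6],[0.2,-0.9,0],0],[[0,0,0.6],[0.2,-0.9,0],0],[[0,0,0.6],[0.2,-0.9,0],0],[[0,0,0.6],[0.2,-0.9,0],0],[[0,0,0.6],[0.2,-0.9,0],0],[[0,0,0.6],[0.2,-0.9,0],0]]'

```text
t: 9.7
tool_pos: [0.5846, 0.1003, 0.2977]
tool_rot: [0.39, 1.549, -0.428]
contact_force: [0.3, -0.2, -3.3]
opening: 0.0184
```

```bash
python3 go.py .6254 -.0302 .16 -.075
```

```text
turn units [ 0.234 -0.176  4.458] shift units [ 2.042 -6.526  0.866] dist rows 6.525961939194602 t 9.7 F [ 0.311 -0.231 -3.309] open 0.01840510777256977 q [ 0.048  0.073  1.776 -0.018  1.316  0.573]
```

Emit:
carry_out --increments '[[[0,0,0.6],[0.3,-0.9,0.2],0],[[0,0,0.6],[0.3,-0.9,0.2],0],[[0,0,0.6],[0.3,-0.9,0.2],0],[[0,0,0.6],[0.3,-0.9,0.1],0],[[0.1,-0.1,0.6],[0.3,-0.9,0.1],0],[[0.1,-0.1,0.6],[0.3,-0.9,0.1],0],[[0,0,0.6],[0.3,-0.9,0.1],0],[[0,0,0],[0,0,0],0]]'

```text
t: 10.5
tool_pos: [0.624, -0.0327, 0.3065]
tool_rot: [0.062, 1.579, -0.071]
contact_force: [-0.7, 0.2, -4.4]
opening: 0.0183
```

```bash
python3 go.py .6254 -.0302 .16 -.075;python3 st.py;python3 - <<'E'
from h import *
np.set_printoptions(precision=4,suppress=True)
for n in("scene","top"):
    im,d=get_image(n);cv2.imwrite(f"pics/{n}3.png",im);P=cloud(n,d);np.savez(f"o_{n}3.npz",d=d,P=P)
    m=masks_of(n,'bar')
    if m:
        g=m[0]['region'];print(n,m[0]['p'],g.sum(),'z',np.percentile(P[g&(d>0)][:,2],[10,50,90]))
        W=np.array([at_z(n,p,.16)[:2] for p in np.argwhere(g)[:,::-1].astype(float)],np.float32)
        print(cv2.minAreaRect(W))
E
```

```text
turn units [ 0.053 -0.097  0.097] shift units [0.07  0.127 0.424] dist rows 0.42375480740298455 t 10.5 F [-0.677  0.241 -4.367] open 0.018280632037878882 q [-0.17   0.132  1.697 -0.007  1.322 -0.084]
t 10.5 tcp [ 0.624  -0.0327  0.3065] grasp [ 0.6225 -0.0336  0.1515] 
xax [-0.0097 -0.0052 -0.9999] zax [ 0.9964 -0.0847 -0.0092] zyaw -0.08477461642199924
q [-0.1703  0.132   1.6967 -0.007   1.3216 -0.0838] F [-0.6766  0.241  -4.3673] open 0.018280632037878882
scene 0.77 767 z [0.1347 0.1471 0.15  ]
((0.6398136615753174, -0.046884045004844666), (0.28118959069252014, 0.0358160026371479), 84.5508041381836)
top 0.81 411 z [0.1401 0.1462 0.1502]
((0.6166054606437683, -0.03316630423069), (0.27774304151535034, 0.02319345436990261), 85.371337890625)
```

View pics/scene3.png

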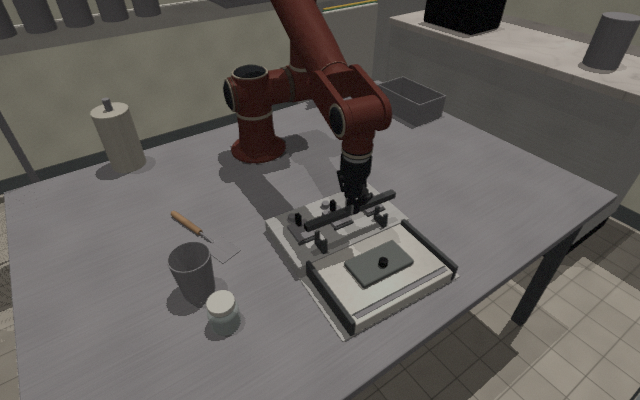

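View pics/top3.png

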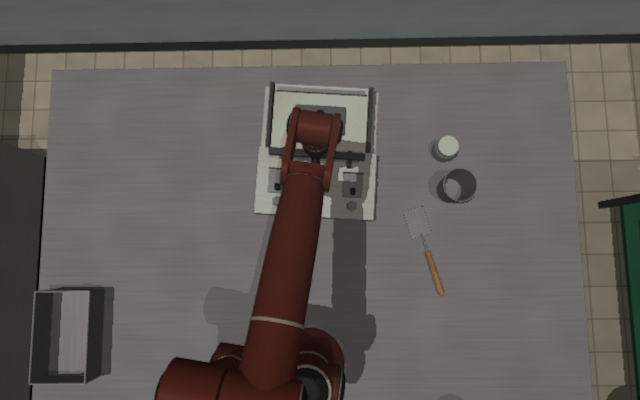

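```bash
python3 - <<'E'
from h import *
np.set_printoptions(precision=4,suppress=True)
for n in("scene","top"):
    D=np.load(f"o_{n}3.npz");P=D['P'];d=D['d']
    im=cv2.imread(f"pics/{n}3.png")
    x,y,z=P[...,0],P[...,1],P[...,2]
    k=(d>0)&(abs(x-.62)<.05)&(abs(y+.03)<.16)&(z>.115)&(z<.165)
    for a in np.arange(-.19,.14,.03):
        s=k&(y>a)&(y<a+.03)
        if s.sum()>4: print(n,round(a,3),s.sum(),'z',np.percentile(z[s],[5,50,80,95]),'x',np.percentile(x[s],[5,50,95]))
    print('y',np.percentile(y[k],[.5,99.5]))
E
```

```text
scene -0.19 66 z [0.1322 0.1462 0.1494 0.1512] x [0.6035 0.6157 0.6218]
scene -0.16 111 z [0.1324 0.1479 0.15   0.151 ] x [0.6053 0.6206 0.6238]
scene -0.13 113 z [0.1329 0.1477 0.1497 0.1506] x [0.6088 0.6227 0.6262]
scene -0.1 110 z [0.1326 0.1475 0.1494 0.1505] x [0.6114 0.6255 0.6293]
scene -0.07 140 z [0.1332 0.1482 0.1509 0.1604] x [0.6096 0.6282 0.6405]
scene -0.04 64 z [0.1341 0.1521 0.1587 0.1628] x [0.6112 0.6345 0.6453]
scene -0.01 51 z [0.1308 0.1409 0.1465 0.1492] x [0.6322 0.6344 0.6363]
scene 0.02 79 z [0.1303 0.1465 0.1483 0.1497] x [0.6233 0.6358 0.6383]
scene 0.05 95 z [0.1312 0.1471 0.149  0.1498] x [0.6227 0.6374 0.6408]
scene 0.08 76 z [0.1315 0.1465 0.1484 0.1493] x [0.6251 0.6399 0.6429]
y [-0.1725  0.1052]
top -0.19 27 z [0.1414 0.1471 0.1485 0.1525] x [0.6014 0.6089 0.6179]
top -0.16 80 z [0.1377 0.1467 0.1481 0.1506] x [0.6021 0.6108 0.6212]
top -0.13 85 z [0.1363 0.1462 0.1485 0.1511] x [0.6042 0.613  0.6238]
top -0.1 44 z [0.1335 0.1472 0.15   0.1511] x [0.6067 0.6126 0.6245]
top -0.07 24 z [0.134  0.1449 0.1488 0.1515] x [0.6095 0.613  0.6225]
top -0.01 59 z [0.1306 0.1458 0.1479 0.15  ] x [0.6141 0.6196 0.6322]
top 0.02 37 z [0.1336 0.1442 0.1466 0.1493] x [0.6171 0.6245 0.6355]
top 0.05 38 z [0.1359 0.1465 0.1486 0.1494] x [0.6206 0.6296 0.6391]
top 0.08 77 z [0.1318 0.1459 0.1489 0.1518] x [0.6213 0.6303 0.6397]
y [-0.1699  0.1095]
```

The bar is level above the rests and within about 4 mm of the target. I'll trim the position and lower it.

Emit:
carry_out --increments '[[[0.1,-0.1,0.1],[0.1,0.1,0],0],[[0,0,0],[0,0,-0.6],0],[[0,0,0],[0,0,-0.6],0],[[0,0,0],[0,0,0],0]]'

```text
t: 11.1
tool_pos: [0.6247, -0.0254, 0.2796]
tool_rot: [0.061, 1.571, -0.049]
contact_force: [-0.6, 0.5, -4.0]
opening: 0.0186
```

```bash
python3 go.py .6254 -.0302 .088 -.075;python3 st.py
```

```text
turn units [-0.076 -0.01  -0.053] shift units [ 0.033 -0.238 -1.831] dist rows 1.8311935719637045 t 11.1 F [-0.602  0.48  -3.98 ] open 0.018619261233023238 q [-0.161  0.159  1.715  0.008  1.27  -0.093]
t 11.1 tcp [ 0.6247 -0.0254  0.2796] grasp [ 0.6246 -0.0243  0.1246] 
xax [-0.001   0.0076 -1.    ] zax [ 0.9976 -0.0697 -0.0016] zyaw -0.06972624627054923
q [-0.1609  0.1588  1.715   0.0077  1.2701 -0.0935] F [-0.602   0.4797 -3.9798] open 0.018619261233023238
```

Emit:
carry_out --increments '[[[-0.1,0,0],[0,-0.2,-0.2],0],[[0,0,0],[0,0,-0.4],0],[[0,0,0],[0,0,-0.4],0],[[0,0,0],[0,0,-0.4],0],[[0,0,0],[0,0,0],0]]'

```text
t: 11.6
tool_pos: [0.6243, -0.0297, 0.2479]
tool_rot: [0.052, 1.573, -0.057]
contact_force: [-0.3, 0.8, -4.1]
opening: 0.0183
```

```bash
python3 go.py .6254 -.0302 .088 -.075;python3 st.py
```

```text
turn units [ 0.031 -0.03  -0.053] shift units [ 0.055 -0.027 -0.245] dist rows 0.2447582633692505 t 11.6 F [-0.3    0.756 -4.097] open 0.01828511308377604 q [-0.166  0.195  1.732 -0.004  1.217 -0.095]
t 11.6 tcp [ 0.6243 -0.0297  0.2479] grasp [ 0.6238 -0.0301  0.0929] 
xax [-0.003  -0.0031 -1.    ] zax [ 0.9976 -0.0697 -0.0028] zyaw -0.06973604768939444
q [-0.1659  0.195   1.7319 -0.0038  1.2171 -0.0948] F [-0.3004  0.7562 -4.0967] open 0.01828511308377604
```

Emit:
carry_out --increments '[[[0,0,0],[0,0,-0.15],0],[[0,0,0],[0,0,-0.1],0],[[0,0,0],[0,0,0],0]]'

```text
t: 11.9
tool_pos: [0.6249, -0.0298, 0.2445]
tool_rot: [0.052, 1.572, -0.057]
contact_force: [0.6, 0.4, -4.8]
opening: 0.0183
```

```bash
python3 st.py;python3 - <<'E'
from h import *
im,d=get_image("scene");cv2.imwrite("pics/scene4.png",cv2.resize(im[160:280,250:470],None,fx=3.5,fy=3.5,interpolation=cv2.INTER_CUBIC))
E
```

```text
t 11.9 tcp [ 0.6249 -0.0298  0.2445] grasp [ 0.6246 -0.0302  0.0895] 
xax [-0.0022 -0.0031 -1.    ] zax [ 0.9976 -0.0698 -0.002 ] zyaw -0.06980804235206527
q [-0.1659  0.2002  1.7322 -0.0036  1.2108 -0.0948] F [ 0.564   0.3973 -4.7509] open 0.018312805775416954
```

View pics/scene4.png

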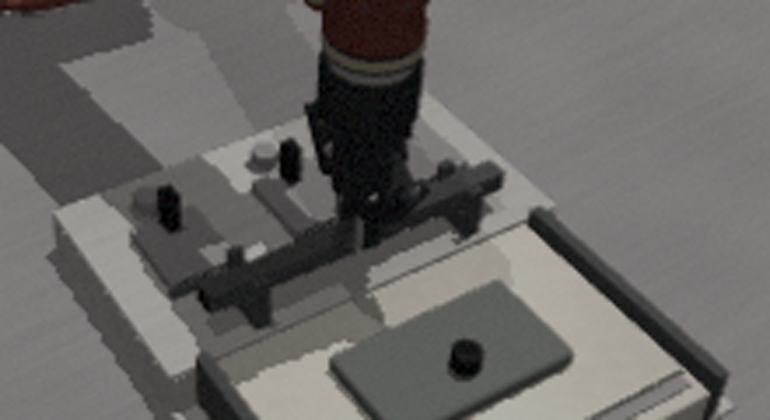

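The bar sits in both forks, near (235,270) and (470,195) in the crop. I'll go down a little further until it touches, then release.

Emit:
carry_out --increments '[[[0,0,0],[0,0,-0.1],0],[[0,0,0],[0,0,-0.1],0],[[0,0,0],[0,0,0],0]]'

```text
t: 12.25
tool_pos: [0.6256, -0.0298, 0.2446]
tool_rot: [0.052, 1.572, -0.057]
contact_force: [0.4, -0.0, -3.4]
opening: 0.0182
```

```bash
python3 st.py
```

```text
t 12.25 tcp [ 0.6256 -0.0298  0.2446] grasp [ 0.6253 -0.0304  0.0896] 
xax [-0.0016 -0.0035 -1.    ] zax [ 0.9976 -0.0694 -0.0014] zyaw -0.0694692988226563
q [-0.1658  0.2015  1.7306 -0.004   1.2105 -0.0949] F [ 0.387  -0.0138 -3.3763] open 0.01815771733456221
```

Emit:
carry_out --increments '[[[0,0,0],[0,0,-0.25],0],[[0,0,0],[0,0,0],0]]'

```text
t: 12.45
tool_pos: [0.6268, -0.0299, 0.2452]
tool_rot: [0.051, 1.57, -0.057]
contact_force: [0.4, -0.2, -3.6]
opening: 0.0185
```

```bash
python3 st.py
```

```text
t 12.45 tcp [ 0.6268 -0.0299  0.2452] grasp [ 0.6269 -0.0306  0.0902] 
xax [ 0.0003 -0.0041 -1.    ] zax [ 0.9976 -0.069   0.0006] zyaw -0.0690531610507246
q [-0.1656  0.203   1.7277 -0.0043  1.2099 -0.095 ] F [ 0.3542 -0.2027 -3.5936] open 0.018473189974879577
```

Emit:
carry_out --increments '[[[0,0,0],[-0.05,0,-0.3],0]]'

```text
t: 12.55
tool_pos: [0.6273, -0.0301, 0.2439]
tool_rot: [0.051, 1.566, -0.058]
contact_force: [-14.5, 1.7, 37.4]
opening: 0.0182
```

```bash
python3 st.py;python3 - <<'E'
from h import *
im,d=get_image("scene");P=cloud("scene",d)
x,y,z=P[...,0],P[...,1],P[...,2]
np.set_printoptions(precision=4,suppress=True)
k=(d>0)&(abs(x-.625)<.03)&(z>.055)&(z<.105)
for a in np.arange(-.19,.14,.03):
        s=k&(y>a)&(y<a+.03)
        if s.sum()>4: print(round(a,3),s.sum(),'z',np.percentile(z[s],[5,50,80,95]),'x',np.percentile(x[s],[5,50,95]))
E
```

```text
t 12.55 tcp [ 0.6273 -0.0301  0.2439] grasp [ 0.6278 -0.0308  0.0889] 
xax [ 0.0036 -0.0046 -1.    ] zax [ 0.9976 -0.0688  0.0039] zyaw -0.0688879287385449
q [-0.1657  0.2048  1.728  -0.0042  1.2044 -0.0953] F [-14.5195   1.6702  37.432 ] open 0.0182203506625751
-0.19 60 z [0.0577 0.081  0.0865 0.0881] x [0.6114 0.6244 0.6461]
-0.16 163 z [0.0598 0.0844 0.087  0.0917] x [0.5998 0.6281 0.6402]
-0.13 128 z [0.0661 0.0854 0.0877 0.0931] x [0.6013 0.6273 0.6404]
-0.1 99 z [0.0693 0.0848 0.0858 0.0871] x [0.6158 0.6308 0.6344]
-0.07 108 z [0.0697 0.0852 0.0873 0.0927] x [0.6191 0.6334 0.6406]
-0.04 94 z [0.0744 0.089  0.0986 0.1027] x [0.6127 0.6364 0.6502]
-0.01 39 z [0.0674 0.0771 0.0808 0.0842] x [0.6375 0.639  0.6415]
0.02 64 z [0.0691 0.0822 0.0862 0.0881] x [0.6326 0.6408 0.6431]
0.05 153 z [0.0584 0.0847 0.0884 0.0929] x [0.613  0.6414 0.6546]
0.08 74 z [0.0696 0.0848 0.0866 0.0882] x [0.6264 0.6414 0.6459]
```

The reaction is 37 N upwards and the bar's top is at 85 mm, so it is seated. I'll ease off and open.

Emit:
carry_out --increments '[[[0,0,0],[-0.05,0,0.05],0],[[0,0,0],[0,0,0],0.6],[[0,0,0],[0,0,0],0.6],[[0,0,0],[0,0,0],0.6],[[0,0,0],[0,0,0.2],0.6],[[0,0,0],[0,0,0.5],0.6],[[0,0,0],[0,0,1],0.6],[[0,0,0],[0,0,1],0.6]]'

```text
t: 13.4
tool_pos: [0.6255, -0.0301, 0.2971]
tool_rot: [0.051, 1.57, -0.057]
contact_force: [0.4, -0.5, 0.2]
opening: 0.0511
```

Emit:
carry_out --increments '[[[0,0,0],[0,0,1],0.6],[[0,0,0],[-0.5,0,0.3],0.3],[[0,0,0],[-1,0,0],0],[[0,0,0],[-1,0,0],0],[[0,0,0],[-1,0,0],0],[[0,0,0],[-1,0,0],0],[[0,0,0],[-1,0,0],0],[[0,0,0],[-1,0,0],0]]'

```text
t: 14.2
tool_pos: [0.4898, -0.03, 0.329]
tool_rot: [0.05, 1.563, -0.058]
contact_force: [-0.1, -1.0, 0.8]
opening: -0.0001
```

```bash
python3 st.py;python3 - <<'E'
from h import *
np.set_printoptions(precision=4,suppress=True)
im,d=get_image("top");cv2.imwrite("pics/top5.png",im)
im,d=get_image("scene");P=cloud("scene",d)
cv2.imwrite("pics/scene5.png",cv2.resize(im[160:280,250:470],None,fx=3.5,fy=3.5,interpolation=cv2.INTER_CUBIC))
x,y,z=P[...,0],P[...,1],P[...,2]
k=(d>0)&(abs(x-.625)<.03)&(z>.055)&(z<.105)
for a in np.arange(-.19,.14,.03):
        s=k&(y>a)&(y<a+.03)
        if s.sum()>4: print(round(a,3),s.sum(),'z',np.percentile(z[s],[5,50,80,95]),'x',np.percentile(x[s],[5,50,95]))
m=masks_of("scene","bar")
if m:
    Q=P[m[0]['region']&(d>0)];print(m[0]['p'],'y',np.percentile(Q[:,1],[1,99]))
E
```

```text
t 14.2 tcp [ 0.4898 -0.03    0.329 ] grasp [ 0.4909 -0.0309  0.174 ] 
xax [ 0.0072 -0.0056 -1.    ] zax [ 0.9976 -0.0685  0.0075] zyaw -0.06860006321487297
q [-0.2121 -0.2197  1.9976 -0.004   1.3555 -0.1426] F [-0.1134 -1.0353  0.8378] open -7.120650127388854e-05
-0.19 61 z [0.0576 0.0808 0.0858 0.088 ] x [0.6111 0.625  0.6496]
-0.16 165 z [0.0594 0.0844 0.0871 0.0921] x [0.6005 0.6283 0.6399]
-0.13 120 z [0.0671 0.0851 0.0877 0.0927] x [0.6004 0.628  0.6404]
-0.1 102 z [0.0701 0.0846 0.0868 0.0879] x [0.6165 0.6311 0.6346]
-0.07 97 z [0.0706 0.0847 0.087  0.0879] x [0.6177 0.6331 0.6366]
-0.04 93 z [0.0691 0.0845 0.0863 0.0875] x [0.6208 0.6352 0.6389]
-0.01 91 z [0.0694 0.0852 0.0869 0.0882] x [0.622  0.6375 0.6409]
0.02 87 z [0.0706 0.0848 0.087  0.0881] x [0.6246 0.6391 0.6425]
0.05 153 z [0.0574 0.085  0.0882 0.0931] x [0.6127 0.6414 0.6546]
0.08 73 z [0.0705 0.0849 0.0872 0.0886] x [0.6281 0.6419 0.6464]
0.96 y [-0.1699  0.1045]
```

View pics/scene5.png

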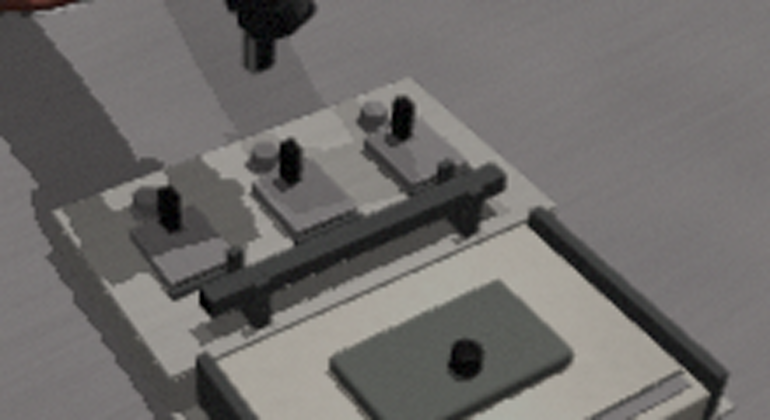

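The bar is home and level, centred at about y -0.033 with its top at 85 mm. Next I'll turn the jaws to lie along slicer y and go above the middle bolt.

Emit:
carry_out --increments '[[[0,0,-1],[0,0.1,0],0],[[0,0,-1],[0,0.1,0],0],[[0,0,-1],[0,0.1,0],0],[[0,0,-1],[0,0.1,0],0],[[0,0,-1],[0,0.1,0],0],[[0,0,-1],[0,0,0],0],[[0,0,-1],[0,0,0],0],[[0,0,-1],[0,0,0],0]]'

```text
t: 15.15
tool_pos: [0.4953, -0.02, 0.3299]
tool_rot: [0.696, 1.443, -0.709]
contact_force: [-1.0, -0.5, -0.2]
opening: 0.0003
```

Emit:
carry_out --increments '[[[0,0,-1],[0,0,0],0],[[0,0,-1],[0,0,0],0],[[0,0,-1],[0,0,0],0],[[0,0,-1],[0,0,0],0],[[0,0,-1],[0,0,0],0],[[0,0,-1],[0,0,0],0],[[0,0,-1],[0,0,0],0],[[0,0,0],[0,0,0],0]]'

```text
t: 15.95
tool_pos: [0.5014, -0.0203, 0.3302]
tool_rot: [1.243, 1.169, -1.26]
contact_force: [-0.0, 0.9, -0.1]
opening: 0.0006
```

```bash
python3 st.py; python3 go.py .4857 -.020 .099 -1.646
```

```text
t 15.95 tcp [ 0.5014 -0.0203  0.3302] grasp [ 0.5014 -0.0225  0.1753] 
xax [-0.     -0.0141 -0.9999] zax [-0.0603 -0.9981  0.014 ] zyaw -1.6311193441357108
q [-0.1859 -0.1898  1.97   -0.0141  1.3588  1.4482] F [-0.0497  0.8908 -0.1364] open 0.0005871385426525274
turn units [ 0.141 -0.001 -0.149] shift units [-0.785  0.014 -3.812] dist rows 3.812068577142008 t 15.95 F [-0.05   0.891 -0.136] open 0.0005871385426525274 q [-0.186 -0.19   1.97  -0.014  1.359  1.448]
```

Emit:
carry_out --increments '[[[0.1,0,-0.1],[-0.4,0,-0.6],0],[[0,0,0],[-0.3,0,-0.8],0],[[0,0,0],[0,0,-0.8],0],[[0,0,0],[0,0,-0.8],0],[[0,0,0],[0,0,-0.6],0],[[0,0,0],[0,0,0],0]]'

```text
t: 16.55
tool_pos: [0.484, -0.02, 0.2497]
tool_rot: [1.252, 1.18, -1.26]
contact_force: [0.5, -0.3, 0.7]
opening: 0.0
```

```bash
python3 go.py .4857 -.020 .079 -1.646
```

```text
turn units [ 0.02  -0.043 -0.114] shift units [ 0.084 -0.001 -0.783] dist rows 0.7828686587030939 t 16.55 F [ 0.469 -0.336  0.694] open 4.2185733502349825e-05 q [-0.194 -0.136  2.067 -0.003  1.214  1.441]
```

Emit:
carry_out --increments '[[[0,0,0],[0,0,-0.4],0],[[0,0,0],[0,0,-0.3],0]]'

```text
t: 16.75
tool_pos: [0.484, -0.02, 0.2352]
tool_rot: [1.252, 1.179, -1.259]
contact_force: [0.7, 0.2, -0.3]
opening: 0.0
```

Emit:
carry_out --increments '[[[0,0,0],[0,0,-0.3],0]]'

```text
t: 16.85
tool_pos: [0.4852, -0.0202, 0.2336]
tool_rot: [1.251, 1.182, -1.261]
contact_force: [-26.9, 4.4, 60.9]
opening: 0.0001
```

Emit:
carry_out --increments '[[[0,0,0],[0,0,-0.2],0]]'

```text
t: 16.95
tool_pos: [0.4859, -0.0202, 0.2339]
tool_rot: [1.248, 1.186, -1.264]
contact_force: [-18.6, 3.3, 27.7]
opening: -0.0
```

The middle bolt held against 61 N with the tips staying at about 61 mm, so it is tight. Next is the left bolt.

Emit:
carry_out --increments '[[[0,0,0],[0,0,0.5],0],[[0,0,0],[0,0.5,0.5],0],[[0,0,0],[0.1,1,0],0],[[0,0,0],[0.1,1,0],0],[[0,0,0],[0.1,1,0],0],[[0,0,0],[0.1,1,0],0],[[0,0,0],[0,1,0],0],[[0,0,0],[0,0.3,0],0]]'

```text
t: 17.75
tool_pos: [0.4959, 0.1022, 0.2601]
tool_rot: [1.255, 1.177, -1.256]
contact_force: [0.4, 0.4, 0.6]
opening: -0.0003
```

```bash
python3 go.py .4941 .0945 .079 -1.646
```

```text
turn units [ 0.01   0.007 -0.117] shift units [-0.088 -0.387 -1.304] dist rows 1.3039947043433364 t 17.75 F [0.36  0.38  0.592] open -0.0003143323327792776 q [ 0.056 -0.096  2.012 -0.001  1.225  1.691]
```

Emit:
carry_out --increments '[[[0,0,-0.1],[-0.1,-0.4,-0.4],0],[[0,0,0],[0,0,-0.5],0],[[0,0,0],[0,0,-0.2],0],[[0,0,0],[0,0,0],0]]'

```text
t: 18.15
tool_pos: [0.4932, 0.0931, 0.2357]
tool_rot: [1.262, 1.172, -1.264]
contact_force: [0.6, 0.0, -0.5]
opening: -0.0001
```

Emit:
carry_out --increments '[[[0,0,0],[0,0,-0.2],0]]'

```text
t: 18.25
tool_pos: [0.4939, 0.0927, 0.2338]
tool_rot: [1.263, 1.172, -1.265]
contact_force: [-14.2, 1.3, 36.9]
opening: 0.0003
```

Emit:
carry_out --increments '[[[0,0,0],[0,0,-0.2],0]]'

```text
t: 18.35
tool_pos: [0.4947, 0.0926, 0.2339]
tool_rot: [1.262, 1.175, -1.268]
contact_force: [-19.9, 1.3, 36.8]
opening: -0.0002
```

The left bolt is tight too (37 N with no give). Next is the right bolt.

Emit:
carry_out --increments '[[[0,0,0],[0,0,0.5],0],[[0,0,0],[0,-0.5,0.5],0],[[0,0,0],[-0.1,-1,0],0],[[0,0,0],[-0.1,-1,0],0],[[0,0,0],[-0.1,-1,0],0],[[0,0,0],[-0.1,-1,0],0],[[0,0,0],[-0.1,-1,0],0],[[0,0,0],[-0.1,-1,0],0]]'

```text
t: 19.15
tool_pos: [0.4827, -0.0458, 0.2579]
tool_rot: [1.263, 1.169, -1.265]
contact_force: [0.9, 0.3, 0.8]
opening: 0.0001
```

Emit:
carry_out --increments '[[[0,0,0],[-0.1,-1,0],0],[[0,0,0],[-0.1,-1,0],0],[[0,0,0],[-0.1,-1,0],0],[[0,0,0],[-0.1,-1,0],0],[[0,0,0],[0,-0.6,0],0],[[0,0,0],[0,0,0],0]]'

```text
t: 19.75
tool_pos: [0.472, -0.1482, 0.2582]
tool_rot: [1.268, 1.162, -1.27]
contact_force: [-0.2, 0.2, 0.3]
opening: 0.0002
```

```bash
python3 go.py .4774 -.1347 .079 -1.646
```

```text
turn units [0.054 0.03  0.082] shift units [ 0.269  0.677 -1.211] dist rows 1.2111862032577192 t 19.75 F [-0.226  0.195  0.291] open 0.0001591613816409798 q [-0.454 -0.124  2.041 -0.004  1.22   1.201]
```

Emit:
carry_out --increments '[[[0,0,0.1],[0.3,0.7,-0.4],0],[[0,0,0],[0,0,-0.5],0],[[0,0,0],[0,0,-0.1],0],[[0,0,0],[0,0,0],0]]'

```text
t: 20.15
tool_pos: [0.4782, -0.1314, 0.2357]
tool_rot: [1.259, 1.171, -1.262]
contact_force: [0.1, 0.3, 0.1]
opening: 0.0001
```

Emit:
carry_out --increments '[[[0,0,0],[0,0,-0.2],0],[[0,0,0],[0,0,-0.2],0]]'

```text
t: 20.35
tool_pos: [0.4785, -0.131, 0.228]
tool_rot: [1.257, 1.17, -1.261]
contact_force: [-1.3, -0.9, 2.6]
opening: -0.0006
```

Emit:
carry_out --increments '[[[0,0,0],[0,0,-0.25],0],[[0,0,0],[0,0,-0.25],0]]'

```text
t: 20.55
tool_pos: [0.4798, -0.1314, 0.2239]
tool_rot: [1.255, 1.175, -1.263]
contact_force: [-25.3, 10.3, 56.5]
opening: -0.0
```

The right bolt gave at about 3 N and went down 10 mm to its stop, so it is the loose one. I'll lift, open the jaws and check the fin.

Emit:
carry_out --increments '[[[0,0,0],[0,0,0.5],0],[[0,0,0],[0,0,1],0],[[0,0,0],[0,0,1],0.5],[[0,0,0],[0,0,1],0.6],[[0,0,0],[0,0,0],0.6],[[0,0,0],[0,0,0],0.6]]'

```text
t: 21.15
tool_pos: [0.4801, -0.1314, 0.2962]
tool_rot: [1.258, 1.173, -1.261]
contact_force: [-0.3, -0.5, -0.7]
opening: 0.0515
```

```bash
python3 st.py; python3 go.py .5163 -.1375 .125 -1.646; python3 - <<'E'
from h import *
np.set_printoptions(precision=4,suppress=True)
for n in("top","scene"):
    im,d=get_image(n);P=cloud(n,d);x,y,z=P[...,0],P[...,1],P[...,2]
    if n=="scene":cv2.imwrite("pics/scene6.png",cv2.resize(im[160:280,250:470],None,fx=3.5,fy=3.5,interpolation=cv2.INTER_CUBIC))
    k=(d>0)&(abs(x-.516)<.03)&(abs(y+.1375)<.03)&(z>.066)&(z<.105)
    print(n,k.sum(),P[k].min(0),P[k].max(0),np.median(P[k],0))
    k&=z>.09;print(k.sum(),P[k].min(0) if k.any() else'',P[k].max(0) if k.any() else '')
    k=(d>0)&(abs(x-.4774)<.02)&(abs(y+.1347)<.01);print('bolt z',np.percentile(z[k],[50,90]) if k.any() else '')
E
```

```text
t 21.15 tcp [ 0.4801 -0.1314  0.2962] grasp [ 0.4801 -0.1318  0.1412] 
xax [ 0.0001 -0.0027 -1.    ] zax [-0.0695 -0.9976  0.0027] zyaw -1.6403673949565476
q [-0.4163 -0.1637  2.0071 -0.0025  1.297   1.2248] F [-0.32   -0.5021 -0.7014] open 0.051512021504472934
turn units [ 0.027  0.001 -0.056] shift units [ 1.809 -0.304 -0.811] dist rows 1.8088848048662343 t 21.15 F [-0.32  -0.502 -0.701] open 0.051512021504472934 q [-0.416 -0.164  2.007 -0.003  1.297  1.225]Traceback (most recent call last):
  File "<stdin>", line 7, in <module>
    return umr_minimum(a, axis, None, out, keepdims, initial, where)
ValueError: zero-size array to reduction operation minimum which has no identity
```

```bash
python3 - <<'E'
from h import *
np.set_printoptions(precision=4,suppress=True)
n="scene"
im,d=get_image(n);P=cloud(n,d);x,y,z=P[...,0],P[...,1],P[...,2]
cv2.imwrite("pics/scene6.png",cv2.resize(im[160:280,250:470],None,fx=3.5,fy=3.5,interpolation=cv2.INTER_CUBIC))
k=(d>0)&(abs(x-.516)<.03)&(abs(y+.1375)<.03)&(z>.066)&(z<.105)
if k.any():print(n,k.sum(),P[k].min(0),P[k].max(0),np.median(P[k],0))
P0=np.load("P_top.npy");x,y,z=P0[...,0],P0[...,1],P0[...,2]
k=(abs(x-.516)<.03)&(abs(y+.1375)<.03)&(z>.085)&(z<.105);print('top t0',k.sum(),P0[k].min(0),P0[k].max(0),np.median(P0[k],0))
k=(abs(x-.516)<.06)&(abs(y+.1375)<.05)&(z>.053)&(z<.065)
E
```

```text
scene 73 [ 0.5076 -0.1454  0.0661] [ 0.5278 -0.1313  0.0991] [ 0.5234 -0.1409  0.0868]
top t0 28 [ 0.5103 -0.1425  0.0878] [ 0.5263 -0.1302  0.1008] [ 0.5175 -0.1363  0.0956]
```

View pics/scene6.png

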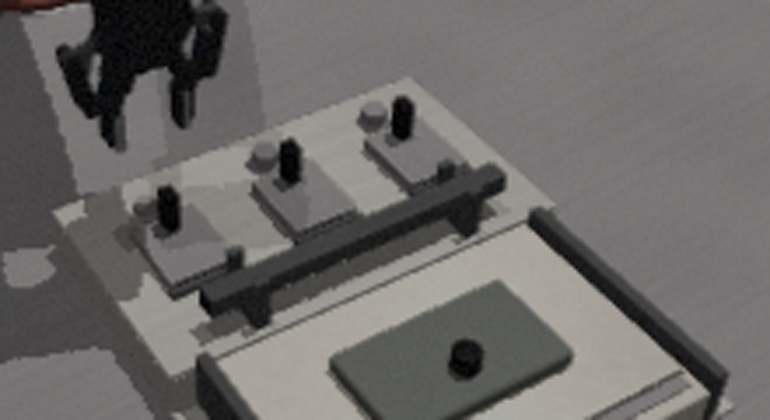

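The right bolt head is visibly lower and the fin is at about (0.518, -0.1375). I'll move over the fin, go down and grip it.

Emit:
carry_out --increments '[[[0,0,0],[1,-0.2,0],0.6],[[0,0,0],[0.9,-0.1,0],0.6],[[0,0,0],[0,0,-0.4],0.6],[[0,0,0],[0,0,0],0.6]]'

```text
t: 21.65
tool_pos: [0.5171, -0.1369, 0.281]
tool_rot: [1.257, 1.183, -1.267]
contact_force: [-0.4, -0.6, -0.1]
opening: 0.0514
```

```bash
python3 go.py .518 -.1375 .086 -1.646
```

```text
turn units [-0.014 -0.096 -0.053] shift units [ 0.044 -0.031 -2.002] dist rows 2.0020514089867434 t 21.65 F [-0.401 -0.553 -0.11 ] open 0.05135103132572911 q [-0.397 -0.049  1.929 -0.003  1.271  1.244]
```

Emit:
carry_out --increments '[[[0,-0.1,-0.1],[0.1,0,-0.4],0.6],[[0,0,0],[0,0,-0.6],0.6],[[0,0,0],[0,0,-0.6],0.6],[[0,0,0],[0,0,-0.2],0.6],[[0,0,0],[0,0,0],0.6]]'

```text
t: 22.15
tool_pos: [0.5163, -0.1361, 0.2386]
tool_rot: [1.269, 1.176, -1.27]
contact_force: [-0.1, 0.5, -0.3]
opening: 0.0512
```

```bash
python3 go.py .518 -.1375 .086 -1.646
```

```text
turn units [-0.037 -0.045  0.059] shift units [ 0.085 -0.072  0.122] dist rows 0.12166622679017358 t 22.15 F [-0.111  0.468 -0.309] open 0.05118483075299684 q [-0.397  0.003  1.957  0.002  1.188  1.254]
```

Emit:
carry_out --increments '[[[0,0,0],[0.1,-0.1,0.1],0],[[0,0,0],[0,0,0],0],[[0,0,0],[0,0,0],0],[[0,0,0],[0,0,0],0],[[0,0,0],[0,0,0],0],[[0,0,0],[0,0,0],0]]' --squeeze 50

```text
t: 22.75
tool_pos: [0.5184, -0.1387, 0.2411]
tool_rot: [1.267, 1.175, -1.27]
contact_force: [1.1, -0.3, -1.8]
opening: 0.0129
```

```bash
python3 st.py; python3 go.py .518 -.1375 .086 -1.646
```

```text
t 22.75 tcp [ 0.5184 -0.1387  0.2411] grasp [ 0.5177 -0.1383  0.0861] 
xax [-0.0043  0.0021 -1.    ] zax [-0.0802 -0.9968 -0.0018] zyaw -1.65106462645321
q [-0.4001  0.0054  1.9493  0.0003  1.1916  1.2508] F [ 1.0765 -0.2791 -1.8404] open 0.0129091707449054
turn units [-0.021 -0.043  0.051] shift units [-0.019  0.058 -0.005] dist rows 0.057519379565580675 t 22.75 F [ 1.077 -0.279 -1.84 ] open 0.0129091707449054 q [-0.4    0.005  1.949  0.     1.192  1.251]
```

The fin is gripped (opening 13 mm). I'll lift along the arc, turning the tool about slicer y.

```bash
cat > arc.py <<'E'
# estimate tool pitch & compute next rows along arc to theta list
from h import *
import sys
np.set_printoptions(precision=3,suppress=True)
w=-.075;xs=np.array([np.cos(w),np.sin(w),0]);ys=np.array([-np.sin(w),np.cos(w),0]);zs=np.array([0,0,1.])
T0=np.stack([-zs,xs*1,-ys],1)  # x down, z=-ys, y=z cross x
T0[:,1]=np.cross(T0[:,2],T0[:,0])
hinge=np.array([.5177,-.1383,0])+.060*xs+zs*.049
o=get_obs();M=R.from_rotvec(o['tool_rot']).as_matrix()
E=R.from_matrix(M@T0.T).as_rotvec();th=E@ys
v=o['tool_pos']-hinge;a=np.array([v@xs,v@ys,v@zs])*1000
g=v+M[:,0]*.155;gs=np.array([g@xs,g@ys,g@zs])*1000
print('tool th',th,'cap th by grasp',np.arctan2(gs[2],-gs[0])-np.arctan2(37,60),'radius',np.hypot(gs[0],gs[2]),'vs 70.5; y',gs[1])
print('tcp rel',a,'F',o['contact_force'],'open',o['opening'],'t',o['t'],'q',o['q'])
t2=float(sys.argv[1]);n=int(sys.argv[2])
Tt=R.from_rotvec(ys*t2).as_matrix()
p=hinge+Tt@(-.060*xs+.192*zs);rv=R.from_matrix(Tt@T0@M.T).as_rotvec()
print('per row turn',rv/.1/n,'shift',(p-o['tool_pos'])/.02/n)
E
python3 arc.py .18 3
```

```text
tool th 0.004444919355470008 cap th by grasp 0.0013559279183433803 radius 70.52591464173089 vs 70.5; y -0.020727419403828603
tcp rel [-59.291  -0.298 192.098] F [ 1.077 -0.279 -1.84 ] open 0.0129091707449054 t 22.75 q [-0.4    0.005  1.949  0.     1.192  1.251]
per row turn [0.04  0.584 0.018] shift [ 0.576 -0.038  0.126]
```

Emit:
carry_out --increments '[[[0.05,0.6,0],[0.6,-0.05,0.15],0],[[0.05,0.6,0],[0.6,-0.05,0.15],0],[[0.05,0.6,0],[0.6,-0.05,0.1],0]]'

```text
t: 23.05
tool_pos: [0.5544, -0.1415, 0.2488]
tool_rot: [1.181, 1.315, -1.404]
contact_force: [0.6, -1.3, -3.9]
opening: 0.0132
```

```bash
python3 arc.py .36 3
```

```text
tool th 0.18822845734053997 cap th by grasp 0.18649255106698237 radius 70.5740506389924 vs 70.5; y -0.010629231867741794
tcp rel [-23.158  -0.449 199.801] F [ 0.642 -1.315 -3.942] open 0.013176599841555824 t 23.05 q [-0.37   0.123  1.815 -0.053  1.385  1.296]
per row turn [0.039 0.571 0.021] shift [ 0.576 -0.036  0.017]
```

Tracking is very good and forces are low, so I'll carry on.

Emit:
carry_out --increments '[[[0.05,0.6,0],[0.6,-0.05,0.05],0],[[0.05,0.6,0],[0.6,-0.05,0],0],[[0.05,0.6,0],[0.6,-0.05,0],0]]'

```text
t: 23.35
tool_pos: [0.5919, -0.1445, 0.2497]
tool_rot: [1.08, 1.456, -1.536]
contact_force: [0.3, -1.1, -7.2]
opening: 0.0135
```

```bash
python3 arc.py .54 3
```

```text
tool th 0.37548091182453813 cap th by grasp 0.37503321538901324 radius 70.61607099884807 vs 70.5; y -0.03450368454552002
tcp rel [ 14.489  -0.592 200.707] F [ 0.315 -1.073 -7.214] open 0.013450560671190836 t 23.35 q [-0.345  0.25   1.678 -0.094  1.578  1.323]
per row turn [0.037 0.547 0.02 ] shift [ 0.545 -0.031 -0.086]
```

Emit:
carry_out --increments '[[[0.05,0.6,0],[0.6,-0.05,-0.05],0],[[0.05,0.6,0],[0.6,-0.05,-0.1],0],[[0.05,0.6,0],[0.6,-0.05,-0.15],0]]'

```text
t: 23.65
tool_pos: [0.6293, -0.1474, 0.2433]
tool_rot: [0.964, 1.596, -1.666]
contact_force: [-2.6, 0.8, 0.5]
opening: 0.0135
```

```bash
python3 arc.py .75 3
```

```text
tool th 0.5652369379616652 cap th by grasp 0.5629192191592088 radius 70.61313496073474 vs 70.5; y -0.04469562252583087
tcp rel [ 51.968  -0.709 194.311] F [-2.593  0.806  0.54 ] open 0.013504906756665876 t 23.65 q [-0.324  0.383  1.54  -0.131  1.768  1.338]
per row turn [0.043 0.614 0.02 ] shift [ 0.583 -0.032 -0.215]
```

Emit:
carry_out --increments '[[[0.05,0.6,0],[0.6,-0.05,-0.2],0],[[0.05,0.6,0],[0.6,-0.05,-0.2],0],[[0.05,0.6,0],[0.55,-0.05,-0.25],0],[[0,0.2,0],[0.2,0,-0.1],0],[[0,0,0],[0,0,0],0],[[0,0,0],[0,0,0],0],[[0,0,0],[0,0,0],0],[[0,0,0],[0,0,0],0]]'

```text
t: 24.45
tool_pos: [0.6693, -0.1502, 0.2279]
tool_rot: [0.815, 1.748, -1.81]
contact_force: [-2.1, 0.4, -0.2]
opening: 0.0134
```

```bash
python3 arc.py .78 1;python3 - <<'E'
from h import *
np.set_printoptions(precision=4,suppress=True)
im,d=get_image("scene");P=cloud("scene",d)
cv2.imwrite("pics/scene7.png",cv2.resize(im[100:280,230:470],None,fx=3.2,fy=3.2,interpolation=cv2.INTER_CUBIC))
x,y,z=P[...,0],P[...,1],P[...,2]
k=(d>0)&(abs(x-.625)<.03)&(z>.055)&(z<.105)
for a in np.arange(-.19,.14,.03):
        s=k&(y>a)&(y<a+.03)
        if s.sum()>4: print(round(a,3),s.sum(),'z',np.percentile(z[s],[50,80]),'x',np.percentile(x[s],[50,95]))
E
```

```text
tool th 0.7791923557099756 cap th by grasp 0.7778241801498477 radius 70.65402846033825 vs 70.5; y 0.003976992166877505
tcp rel [ 92.097  -0.54  178.902] F [-2.08   0.377 -0.207] open 0.01336542707648241 t 24.45 q [-0.305  0.535  1.39  -0.171  1.977  1.343]
per row turn [0.01  0.007 0.06 ] shift [ 0.016  0.026 -0.01 ]
-0.19 62 z [0.0808 0.0862] x [0.6249 0.6483]
-0.16 165 z [0.0838 0.0876] x [0.6283 0.6399]
-0.13 125 z [0.0853 0.0873] x [0.6277 0.6409]
-0.1 99 z [0.0848 0.0862] x [0.6313 0.6346]
-0.07 96 z [0.085  0.0863] x [0.6331 0.6367]
-0.04 98 z [0.0849 0.0866] x [0.6357 0.6393]
-0.01 66 z [0.0823 0.0859] x [0.6383 0.641 ]
0.02 39 z [0.0767 0.0829] x [0.6413 0.6434]
0.05 108 z [0.0812 0.0867] x [0.6441 0.6542]
0.08 75 z [0.0854 0.0872] x [0.6421 0.647 ]
```

View pics/scene7.png

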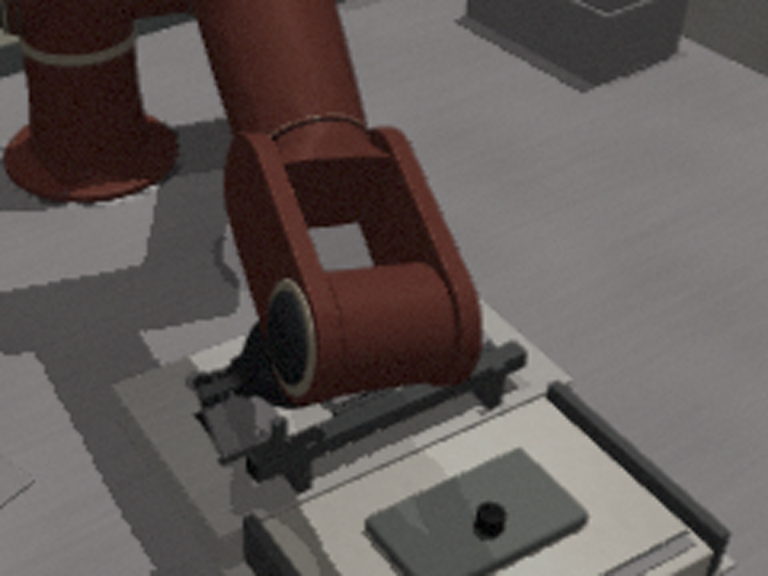

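The picture shows the cap held up by the fingers at about (220,410) and the bar still in both forks, at (285,460) and (495,380). I'll hand in.

```bash
python3 -c "
from station import *
o=get_obs();print(o['t'],o['dq'],o['opening']);print(finish_job())"
```

```text
24.5 [ 0.00145862  0.00432488 -0.00099548 -0.00089267  0.00480659  0.00037257] 0.012891808582927938
the job is handed in; nothing more can be done
None
```

I laid the bar across both fork rests, found that the right bolt was the loose one, and handed in with its cap held open at about 45 degrees. `finish_job` reports no verdict.

- **Bar:** after release it lay level, with its top at about 85 mm. It was a few millimetres from centre along its length, about 0.08 rad off world y against the slicer's 0.075. A picture and depth check after lifting the cap showed it in the same place, let go. A few depth readings on its left half came out low or sparse, which I put down to the arm blocking the camera's view there.
- **Bolts:** the middle and left bolts did not give at 61 N and 37 N. The right bolt gave at about 3 N and stopped roughly 10 mm down.
- **Cap:** I gripped the right cap's fin and lifted it along the hinge arc. At the end it stood at 0.78 rad, worked out from the arm's pose, with the fin still between the fingers (opening 13 mm) and the arm at rest. I did not measure the cap angle separately in the image.
- **Seating force:** pressing the bar onto its seats briefly read 37 N through the held bar.
- **Bystanders and time:** I did not go near the beaker, jar or spatula, but did not check their positions again at the end. The clock stood at 24.5 s.

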